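# Put the lids on the prep containers

### The job

Service is over: put on each of the four open steel containers the lid that belongs to it - each round lid on the round pot of its size, the rectangular lid on the rectangular pan - so that every lid is fully home, lying level and centred on the rim with its inset inside the mouth. Set the lids down, do not drop them; leave the containers standing where they are, and do not knock over the squeeze bottle or the pepper mill.

Things in the scene. Friction and masses are not known exactly. Their poses are not given: they have to be found in the camera images.
- lid_small_grip (a point): Small round lid, loose: steel disc 90 mm across, 2.5 thick, on an inset 58 mm across, 8 deep. Lies right way up on the counter. Point: centre of its black knob (30 mm diameter, 22 high, on a 13 mm high stem), on the lid's axis; lid's top 24 mm below it, flat edge's underside 26.5 below (that far above the rim when home), inset's underside 34.5 below. z: lid's axis, up.
- pot_small_rim (a point): Small round pot, loose, about 0.45 kg: open straight steel pot, 80 mm outside, 72 mm inside its mouth, 75 mm high, holding hazelnuts (well below the rim). Stands on the counter. Point: centre of the mouth at the height of the rim; z up. Its lid is the small round one, 90 mm across; the lid's inset enters the mouth with 7 mm to spare all round.
- lid_medium_grip (a point): Medium round lid, loose: steel disc 120 mm across, 2.5 thick, on an inset 88 mm across, 8 deep. Lies right way up on the counter. Point: centre of its black knob (30 mm diameter, 22 high, on a 13 mm high stem), on the lid's axis; lid's top 24 mm below it, flat edge's underside 26.5 below (that far above the rim when home), inset's underside 34.5 below. z: lid's axis, up.
- pot_medium_rim (a point): Medium round pot, loose, about 0.75 kg: open straight steel pot, 110 mm outside, 102 mm inside its mouth, 100 mm high, holding cherry tomatoes (well below the rim). Stands on the counter. Point: centre of the mouth at the height of the rim; z up. Its lid is the medium round one, 120 mm across; the lid's inset enters the mouth with 7 mm to spare all round.
- lid_large_grip (a point): Large round lid, loose: steel disc 150 mm across, 2.5 thick, on an inset 118 mm across, 8 deep. Lies right way up on the counter. Point: centre of its black knob (30 mm diameter, 22 high, on a 13 mm high stem), on the lid's axis; lid's top 24 mm below it, flat edge's underside 26.5 below (that far above the rim when home), inset's underside 34.5 below. z: lid's axis, up.
- pot_large_rim (a point): Large round pot, loose, about 1.1 kg: open straight steel pot, 140 mm outside, 132 mm inside its mouth, 125 mm high, holding lemons (well below the rim). Stands on the counter. Point: centre of the mouth at the height of the rim; z up. Its lid is the large round one, 150 mm across; the lid's inset enters the mouth with 7 mm to spare all round.
- lid_rect_grip (a point): Rectangular lid, loose: steel plate 176 x 108 mm, 2.5 thick, on an inset 136 x 68 mm, 8 deep. Lies right way up on the counter. Point: centre of its black bar handle (90 long, 14 wide, 22 high); lid's top 24 mm below it, flat edge's underside 26.5 below (that far above the rim when home), inset's underside 34.5 below. x: along bar and long side; y: across the bar; z up. Fits either way round.
- pan_rect_rim (a point): Rectangular pan, loose, about 0.8 kg: open steel food pan 176 x 108 mm over its flat 12 mm rim, mouth 152 x 84 mm, 65 mm high, holding small eggs (well below the rim). Stands on the counter. Point: centre of the mouth at the height of the rim; x along its long side, z up. Its lid is the rectangular one, long side along long side, 8 mm to spare all round the inset.
- bottle_mid (a point): Bystander: squeeze bottle of golden oil with a white pointed nozzle, 48 mm in diameter, 160 mm high, loose, standing among the lids and containers. This point is on its axis half-way up; z is its axis.
- mill_mid (a point): Bystander: dark wooden pepper mill, 48 mm in diameter, 122 mm high, loose, standing among the lids and containers. This point is on its axis about half-way up; z is its axis. (A salt shaker of 46 mm diameter and 83 mm height also stands among them.)
Not all that is in view belongs to the job. What is shaped like the part that bears lid_large_grip but pink is not meant. What is shaped like the part that bears pot_small_rim but yellow is not meant.

How it is judged:
At the end, for the whole second after the job is handed in: All four lids lie released and at rest on their own containers: centres within 12 mm sideways, grip point 22 to 31 mm above the rim (26.5 = home), lid and container level within 3.4 degrees, the rectangular lid's long side within 8 degrees of the pan's (horizontal distance between lid_small_grip and pot_small_rim below 0.012 m and z of lid_small_grip in the frame of pot_small_rim between 0.022 and 0.031 m and angle between each of lid_small_grip, pot_small_rim, lid_medium_grip, pot_medium_rim, lid_large_grip, pot_large_rim, lid_rect_grip, pan_rect_rim's own z axis and vertical below 0.06 rad and linear speed of each of lid_small, pot_small, lid_medium, pot_medium, lid_large, pot_large, lid_rect, pan_rect below 0.02 m/s and horizontal distance between lid_medium_grip and pot_medium_rim below 0.012 m and z of lid_medium_grip in the frame of pot_medium_rim between 0.022 and 0.031 m and horizontal distance between lid_large_grip and pot_large_rim below 0.012 m and z of lid_large_grip in the frame of pot_large_rim between 0.022 and 0.031 m and horizontal distance between lid_rect_grip and pan_rect_rim below 0.012 m and z of lid_rect_grip in the frame of pan_rect_rim between 0.022 and 0.031 m and angle between the x axis of lid_rect_grip and the x axis of pan_rect_rim, either way round below 0.14 rad); the robot touches nothing.
It fails at once if a container is pushed more than 50 mm from where it stood, or tipped by more than 25 degrees (distance of any of pot_small_rim, pot_medium_rim, pot_large_rim, pan_rect_rim from where it was at the start of the episode above 0.05 m or angle between any of pot_small_rim, pot_medium_rim, pot_large_rim, pan_rect_rim's own z axis and vertical above 0.44 rad).
It fails at once if a lid is dropped or thrown: it moves faster than 0.8 m/s while the fingers do not touch it (a free fall of more than about 30 mm) ((linear speed of lid_small above 0.8 m/s and contact force between lid_small and the fingers below 0.01 N) or (linear speed of lid_medium above 0.8 m/s and contact force between lid_medium and the fingers below 0.01 N) or (linear speed of lid_large above 0.8 m/s and contact force between lid_large and the fingers below 0.01 N) or (linear speed of lid_rect above 0.8 m/s and contact force between lid_rect and the fingers below 0.01 N)).
It fails at once if the squeeze bottle or the pepper mill is knocked over (leans by more than 30 degrees) (angle between any of bottle_mid, mill_mid's own z axis and vertical above 0.52 rad).
It also fails if it takes over 115 s, if anything falls off the work surface, if the arm or the gripper's body presses on something with over 40 N, if the wrist force passes 120 N, or if a joint passes its speed limit or range.

### The arm

A 6-joint arm with a two-finger parallel gripper is mounted at the origin on the work surface. World frame = base frame: x ahead of the robot, y to its left, z up, the work surface at z = 0. Lengths are in m, angles in rad, forces in N, time in s.
With the tool pointing down it reaches from about 0.375 to 0.925 m from the base axis. Payload 5.7 kg.
Tool frame: the origin (TCP) lies between the finger pads; the fingertips stand 8 mm ahead of it and the grasp point (between the pads) lies 11 mm behind it; z points along the fingers, y is the line along which they close (so a half turn about z gives the same grasp; the last joint's range is limited). The gripper opens to 85 mm and grips with 20 to 120 N. Pads are 22 mm wide; open, the fingers measure 114 mm over their backs; the gripper's body (76 mm by 85 mm) begins 54 mm behind the grasp point. The pads swing forward as they close: fully open they stand 13 mm farther back than shut.
Start: joints at [1.114, 0.359, 1.51, -0, 1.272, -0.115], TCP at [0.201, 0.565, 0.239] pointing down, gripper open.
Joint ranges: [-2.97, 2.97], [-1.01, 2.36], [0.21, 2.38], [-0.96, 4.11], [0.2, 2.71], [-2.98, 2.98]. Speed limits (rad/s): [2.39, 2.39, 3.14, 3.14, 3.14, 3.14].

### API

Orientations are given as a rotation vector (axis times angle).
In Python, from bench import telemetry, snapshot, camera_params, workorder gives the robot as it stands.
- The arm moves only by the tool jog_arm, never from a script. Its argument "commands" is a list of rows, each an object of numbers: "tx", "ty", "tz": the shift along the world's x, y, z in cm; "roll": the turn about the world's z in rad; "claw": the closure in counts, from 0 (fully open) to 255 (shut). In form: [{"tx": .., "ty": .., "tz": .., "roll": .., "claw": ..}, ...]. A call has 1 to 12 rows; each row shifts and turns the commanded pose from where the row before left it; what a row does not reach is not made up. A row lasts 1/12 s, in which the tool goes at most 41.7 mm and 7.16 degrees, less where a joint would pass 70% of its speed; a pose out of reach is approached as far as the arm can. A call is refused whole if a number of a shift passes 4.17 or a number of a turn 0.125, either way. A call with a gripper value outside its range is refused whole. The fingers move at their own pace and stop on an object; "force" is the grip in N (left out, the last holds). Time passes only in rows, so rows that do not move let the fingers close. It gives the time, the measured TCP pose, the force, the opening and the grip force at its end, in the units of the state.
- telemetry.sense(): the state, without advancing time (a new reading comes with each control period).
- snapshot(name): name is "side" or "top"; returns the picture (480x640x3 uint8, blue, green, red); there is no depth.
- camera_params(name): a dict with "intrinsics" (3x3 intrinsics, pixels), "R" (3x3) and "t" (3): a world point X has camera coordinates R X + t. Camera axes: x right, y down, z forward; pixel columns grow to the right and rows downward; lengths in m; the calibration is good to about 2 mm. A picture is of the moment at which its call begins. camera_params takes no time and is no camera call.
- workorder.finish_job(): hands the job in; it is judged then, once.
The state is a dict: "time": time; "q": joint angles; "qd": joint speeds; "tau": joint torques, N m; "eef_pos": TCP position; "ee_rot": TCP orientation; "contact_force": force on the tool from outside, world axes, zero at the start; "ft_torque": the same for the moment, N m; "grip_width": finger opening in m; "gripper_force": force on a finger pad.
Only numpy, scipy, OpenCV 4.12 (cv2) and the standard library are available. Lean on these libraries where they do the work, as an engineer would, in place of code of your own. Each camera call takes 0.05 s, during which the arm holds its last target. There are 200 camera calls.

## Working session

There is one attempt and no reset: what is moved stays moved. The work goes in short steps, Python scripts to look and compute and a tool call to move; the robot and the scene stay as the last step left them, time stands still between calls to the robot, and variables do not carry over. Pictures are saved under pics/ and viewed, at most 14 in all, crops included, and the job is handed in when it is done.

Besides the shell and the picture viewer there is one more tool, called after "Emit:" as a command line: name --argument value ..., lists and objects as JSON in quotes. jog_arm: Moves the arm, as the interface text tells. Its arguments: {"type":"object","properties":{"commands":{"type":"array","items":{"type":"object","properties":{"tx":{"type":"number"},"ty":{"type":"number"},"tz":{"type":"number"},"roll":{"type":"number"},"claw":{"type":"number"}}}},"force":{"type":"number"}},"required":["commands"]}

```bash
mkdir -p pics
python3 - <<'E'
from bench import telemetry, snapshot, camera_params
import cv2
for n in("top","side"):
    cv2.imwrite(f"pics/{n}0.png",snapshot(n)); p=camera_params(n); print(n,p)
s=telemetry.sense(); print(s)
E
```

```text
top {'intrinsics': array([[495.98870766,   0.        , 321.53593258],
       [  0.        , 495.98870766, 239.44780889],
       [  0.        ,   0.        ,   1.        ]]), 'R': array([[ 8.56835685e-04, -9.99985647e-01, -5.28880369e-03],
       [-9.87467475e-01, -1.14045757e-05, -1.57822640e-01],
       [ 1.57820314e-01,  5.35774970e-03, -9.87453312e-01]]), 't': array([-0.00398728,  0.43200437,  1.09165693])}
side {'intrinsics': array([[491.95934069,   0.        , 324.90336276],
       [  0.        , 491.95934069, 240.65741755],
       [  0.        ,   0.        ,   1.        ]]), 'R': array([[ 0.99652568, -0.08149214, -0.01719278],
       [-0.06791875, -0.67567457, -0.73406465],
       [ 0.04820377,  0.73268199, -0.67886191]]), 't': array([-0.4223199 ,  0.12120818,  1.14818947])}
{'time': 0.1, 'q': array([ 1.11393427e+00,  3.59460706e-01,  1.51131950e+00, -5.65866049e-06,
        1.27251010e+00, -1.15101091e-01]), 'qd': array([ 0.00028614, -0.00150173, -0.00276867,  0.00122325,  0.00020555,
        0.00072554]), 'tau': array([-1.16782481e-03, -5.28651917e+01, -2.79349494e+01, -4.55949885e-04,
        5.09977908e-03,  1.06456480e-05]), 'eef_pos': array([0.20083149, 0.56475443, 0.23852292]), 'ee_rot': array([-5.34144750e-01, -3.09536928e+00,  2.56037385e-03]), 'contact_force': array([ 0.13884387, -0.16847021, -0.21917414]), 'ft_torque': array([-0.01030371,  0.03463159,  0.01210505]), 'gripper_force': 0.0, 'grip_width': 0.08528273915898994}
```

View pics/top0.png

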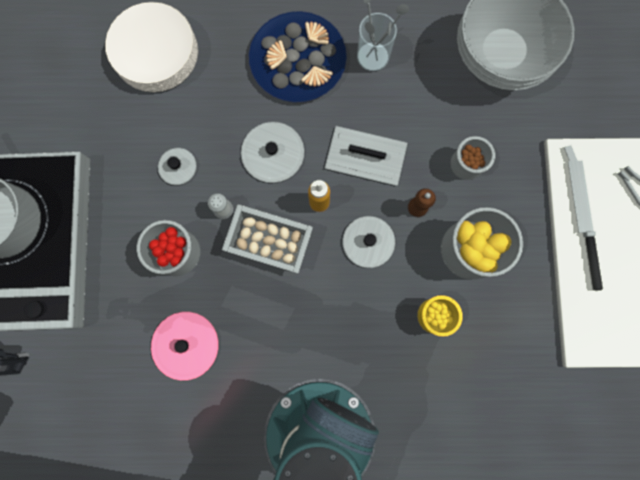

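View pics/side0.png

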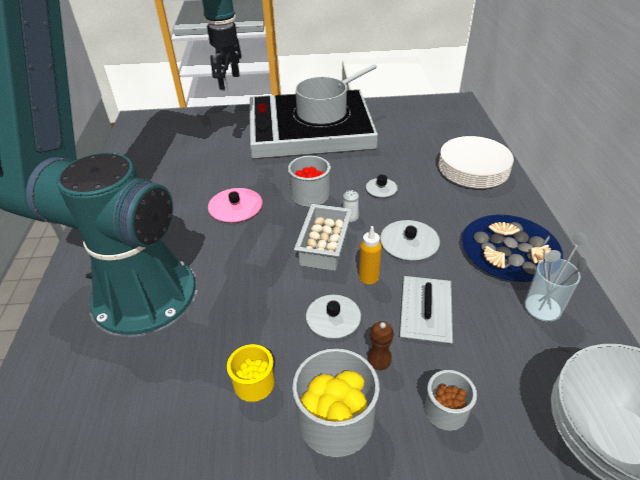

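```bash
cat > h.py <<'E'
import cv2, numpy as np
from bench import telemetry, snapshot, camera_params
def ray(n,uv,z):
    p=camera_params(n); d=p["R"].T@np.linalg.solve(p["intrinsics"],[uv[0],uv[1],1]); c=-p["R"].T@p["t"]
    return c+d*(z-c[2])/d[2]
def proj(n,X):
    p=camera_params(n); v=p["intrinsics"]@(p["R"]@np.array(X)+p["t"]); return v[:2]/v[2],v[2]
def hough(g,seed,r,f=4,dr=0.1,win=1.6):
    w=int(r*win)+4; x0,y0=int(seed[0])-w,int(seed[1])-w
    c=cv2.resize(g[y0:y0+2*w,x0:x0+2*w],None,fx=f,fy=f,interpolation=cv2.INTER_CUBIC)
    c=cv2.GaussianBlur(c,(0,0),2)
    h=cv2.HoughCircles(c,cv2.HOUGH_GRADIENT,1,500,param1=60,param2=8,minRadius=int(r*f*(1-dr)),maxRadius=int(r*f*(1+dr)))
    if h is None: return None
    a=h[0,0]; return np.array([(a[0]+.5)/f-.5+x0,(a[1]+.5)/f-.5+y0,a[2]/f])
E
python3 - <<'E'
from h import *
im=cv2.imread("pics/top0.png"); g=cv2.cvtColor(im,cv2.COLOR_BGR2GRAY); ov=cv2.resize(im,None,fx=2,fy=2)
print("cams",[(-camera_params(n)["R"].T@camera_params(n)["t"]).round(3) for n in("top","side")])
def circ(nm,seed,R,z):
    d=proj("top",ray("top",seed,z))[1]; r=495.99*R/d
    c=hough(g,seed,r)
    if c is None: print(nm,None);return
    print(nm,c.round(1),"exp r",round(r,1),ray("top",c[:2],z).round(4))
    cv2.circle(ov,(int(2*c[0]+1),int(2*c[1]+1)),int(2*c[2]),(0,255,255),1)
circ("lidS",(177,165),.045,.0105);circ("lidM",(369,241),.06,.0105);circ("lidL",(272,152),.075,.0105)
for nm,s,R,z in(("potS",(475,156),.04,.075),("potM",(164,247),.055,.1),("potL",(487,243),.07,.125)):
    circ(nm+" out",s,R,z); circ(nm+" in",s,R-.004,z)
# black knobs
for nm,s,w in(("S",(174,162),14),("M",(370,240),14),("L",(271,149),14),("R",(366,152),26)):
    for v,sd in (("top",s),):
        c=g[s[1]-w:s[1]+w,s[0]-w:s[0]+w]; m=(c<40).astype(np.uint8)
        n,l,st,ce=cv2.connectedComponentsWithStats(m); i=1+np.argmax(st[1:,4]); uv=ce[i]+[s[0]-w,s[1]-w]
        print("knob",nm,uv.round(1),st[i,4],ray("top",uv,.0415).round(4))
        if nm=="R":
            rr=cv2.minAreaRect(np.argwhere(l==i)[:,::-1].astype(np.float32)); b=cv2.boxPoints(rr)+[s[0]-w,s[1]-w]
            P=np.array([ray("top",q,.0445)for q in b]); e=[P[1]-P[0],P[2]-P[1]]; e=max(e,key=np.linalg.norm); print("yaw",np.degrees(np.arctan2(e[1],e[0]))%180,np.linalg.norm(e))
# rect bodies
for nm,s,w,z in(("lidR",(366,156),50,.0105),("pan",(268,240),52,.065)):
    y0,x0=s[1]-w,s[0]-w; c=im[y0:y0+2*w,x0:x0+2*w]; hs=cv2.cvtColor(c,cv2.COLOR_BGR2HSV)
    m=((hs[...,2]>105)&(hs[...,1]<70)).astype(np.uint8)
    cs=cv2.findContours(m,cv2.RETR_EXTERNAL,cv2.CHAIN_APPROX_NONE)[0]; k=max(cs,key=cv2.contourArea)
    rr=cv2.minAreaRect(k); b=cv2.boxPoints(rr)+[x0,y0]; cv2.polylines(ov,[(2*b+1).astype(int)],1,(0,255,0),1)
    P=np.array([ray("top",q,z)for q in b]); E=[P[1]-P[0],P[2]-P[1]]; E=sorted(E,key=np.linalg.norm); e=E[1]
    print(nm,P.mean(0).round(4),"L",[round(np.linalg.norm(q),4)for q in E],"yaw",np.degrees(np.arctan2(e[1],e[0]))%180)
for nm,s in(("bottle",(320,190)),("mill",(424,196)),("salt",(220,203))): print(nm,ray("top",s,.1).round(3))
cv2.imwrite("pics/ov.png",ov[180:600,240:1060])
cv2.imwrite("pics/ov.png",cv2.resize(ov[190:620,240:1060],(800,420)))
E
```

```text
cams [array([ 0.254, -0.01 ,  1.146]), array([ 0.374, -0.794,  0.861])]
lidS [177.5 165.5  18. ] exp r 18.9 [0.614  0.3392 0.0105]
lidM [368.5 241.5  25.8] exp r 25.9 [ 0.431  -0.1124  0.0105]
lidL [272.5 153.5  32. ] exp r 31.4 [0.6435 0.1135 0.0105]
potS out [476.2 153.   19.4] exp r 17.8 [ 0.6221 -0.3513  0.075 ]
potS in [475.5 154.8  16. ] exp r 16.0 [ 0.618  -0.3494  0.075 ]
potM out [161.8 247.5  25.6] exp r 25.8 [0.4041 0.3368 0.1   ]
potM in [162.5 247.   23.1] exp r 23.9 [0.4052 0.3353 0.1   ]
potL out [488.5 240.   32.3] exp r 33.7 [ 0.4163 -0.3517  0.125 ]
potL in [489.  242.8  33.5] exp r 31.7 [ 0.4106 -0.3524  0.125 ]
knob S [173.6 163. ] 98 [0.6102 0.339  0.0415]
knob M [368.4 238.9] 56 [ 0.4321 -0.1095  0.0415]
knob L [271.1 148.2] 91 [0.6458 0.1136 0.0415]
knob R [366.6 152. ] 182 [ 0.6363 -0.1081  0.0415]
yaw 75.76252921132036 0.08248657890121942
lidR [ 0.6402 -0.1094  0.0105] L [np.float64(0.1128), np.float64(0.1816)] yaw 75.85814306085166
pan [0.431  0.1162 0.065 ] L [np.float64(0.1123), np.float64(0.1816)] yaw 72.33133018197584
bottle [ 0.53  -0.001  0.1  ]
mill [ 0.517 -0.226  0.1  ]
salt [0.501 0.216 0.1  ]
```

View pics/ov.png

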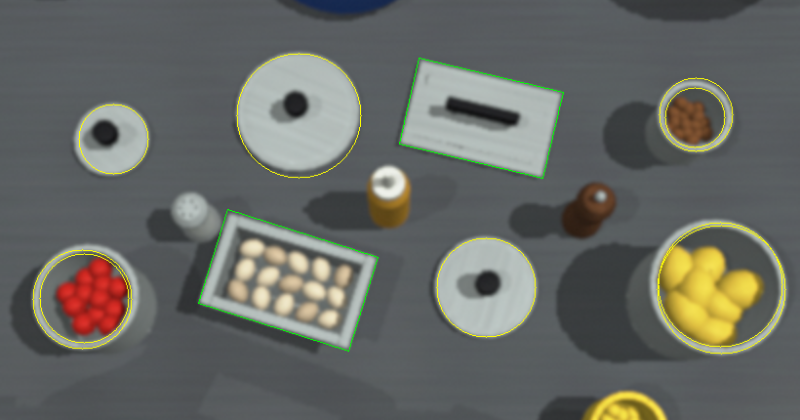

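Run:
```python
from h import *
im=cv2.imread("pics/top0.png")
o=[]
for u,v in((162,247),(475,155),(487,242)):
    o.append(cv2.resize(im[v-42:v+42,u-42:u+42],(420,420),interpolation=cv2.INTER_CUBIC)[:, :])
o=cv2.resize(np.hstack(o),(798,266)); 
s=cv2.imread("pics/side0.png"); q=[]
for u,v in((312,178),(450,398),(336,400)): q.append(cv2.resize(s[v-50:v+50,u-50:u+50],(266,266),interpolation=cv2.INTER_CUBIC))
cv2.imwrite("pics/pots.png",np.vstack([o,np.hstack(q)]))
```

```text
(no output)
```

View pics/pots.png

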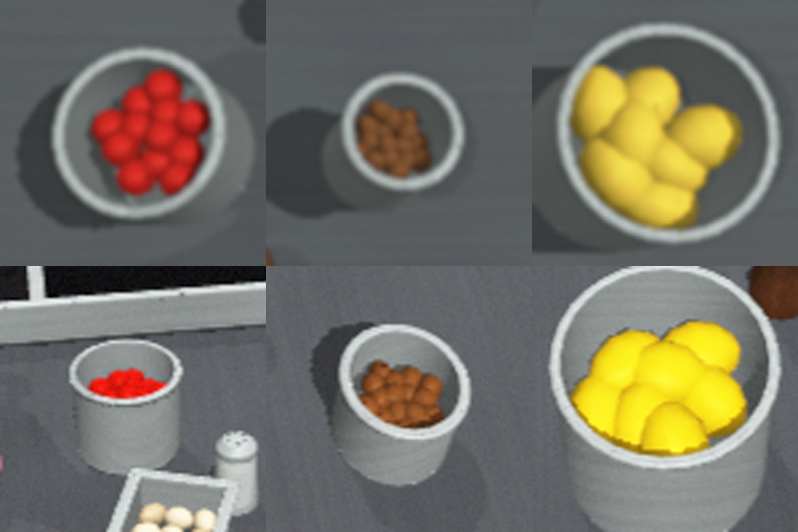

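```bash
cat > ring.py <<'E'
from h import *
def ring(n,im,uv,w,T=150):
    x0,y0=int(uv[0]-w),int(uv[1]-w); c=im[y0:y0+2*w,x0:x0+2*w]; f=4
    c=cv2.resize(c,None,fx=f,fy=f,interpolation=cv2.INTER_CUBIC); hs=cv2.cvtColor(c,cv2.COLOR_BGR2HSV)
    m=((hs[...,2]>T)&(hs[...,1]<60)).astype(np.uint8)
    k=max(cv2.findContours(m,cv2.RETR_EXTERNAL,cv2.CHAIN_APPROX_NONE)[0],key=len); k=cv2.convexHull(k)
    e=cv2.fitEllipse(k); return (np.array(e[0])+.5)/f-.5+[x0,y0], np.array(e[1])/f/2
E
python3 - <<'E'
from ring import *
T={"S":(476,154,28,.075),"M":(163.4,246.3,38,.1),"L":(487.8,241.5,44,.125)}
S={"S":(451,391,32),"M":(309,168,30),"L":(336,382,50)}
a=cv2.imread("pics/top0.png");b=cv2.imread("pics/side0.png")
for k in T:
    for th in (140,165):
        u,r=ring("top",a,T[k][:2],T[k][2],th); print(k,th,"top",u.round(1),r.round(1),ray("top",u,T[k][3]).round(4))
        u,r=ring("side",b,S[k][:2],S[k][2],th); print(k,th,"side",u.round(1),r.round(1),ray("side",u,T[k][3]).round(4))
# knobs side
g=cv2.cvtColor(b,cv2.COLOR_BGR2GRAY)
for nm,s,w in(("S",(382,181),9),("M",(334,309),12),("L",(410,233),11),("R",(427,300),24)):
    c=g[s[1]-w:s[1]+w,s[0]-w:s[0]+w]; m=(c<45).astype(np.uint8)
    n,l,st,ce=cv2.connectedComponentsWithStats(m); i=1+np.argmax(st[1:,4]); uv=ce[i]+[s[0]-w,s[1]-w]
    print("knob",nm,uv.round(1),st[i],ray("side",uv,.0365).round(4))
# pan in side view: rim corners
E
```

```text
S 140 top [475.8 154. ] [18.  19.2] [ 0.6197 -0.3503  0.075 ]
S 140 side [451.6 396.4] [24.5 28.5] [ 0.6171 -0.3663  0.075 ]
S 165 top [475.9 154. ] [17.4 18.7] [ 0.6197 -0.3503  0.075 ]
S 165 side [452.  391.3] [20.7 25.5] [ 0.6202 -0.3569  0.075 ]
M 140 top [163.7 246.4] [26.1 27.6] [0.4066 0.3328 0.1   ]
M 140 side [296.1 146.3] [ 8.1 66. ] [0.3777 0.4353 0.1   ]
M 165 top [163.6 246.3] [25.5 27.1] [0.4067 0.333  0.1   ]
M 165 side [298.9 139.9] [ 2.  31.3] [0.3872 0.4689 0.1   ]
L 140 top [487.7 241.5] [33.7 35.6] [ 0.4132 -0.3498  0.125 ]
L 140 side [336.6 391.9] [42.9 45.9] [ 0.4152 -0.3683  0.125 ]
L 165 top [487.7 241.5] [33.2 35.1] [ 0.4132 -0.3498  0.125 ]
L 165 side [335.5 387.1] [39.  43.2] [ 0.4144 -0.3593  0.125 ]
knob S [381.5 179.9] [ 4  3 10 11 86] [0.613  0.3336 0.0365]
knob M [332.9 308.4] [  5   5  13  14 152] [ 0.432  -0.1192  0.0365]
knob L [410.2 232.2] [  6   5  11  12 107] [0.6475 0.1061 0.0365]
knob R [427.5 300.8] [ 22   7   6  36 201] [ 0.6384 -0.1175  0.0365]
```

Emit:
jog_arm --commands '[{"tx": 2, "ty": -3.5, "roll": -0.123}, {"tx": 2, "ty": -3.5, "roll": -0.123}, {"tx": 2, "ty": -3.5, "roll": -0.123}, {"tx": 2, "ty": -3.5, "roll": -0.123}, {"tx": 2, "ty": -3.5, "roll": -0.123}, {"tx": 2, "ty": -3.5, "roll": -0.123}, {"tx": 2, "ty": -3.5, "roll": -0.123}, {"tx": 2, "ty": -3.5, "roll": -0.123}, {"tx": 2, "ty": -3.5, "roll": -0.123}, {"tx": 2, "ty": -3.5, "roll": -0.123}, {"tx": 2, "ty": -3.5, "roll": -0.123}, {"tx": 2, "ty": -3.5, "roll": -0.123}]' --force 40

```text
$.commands[0]: bad value
```

Emit:
jog_arm --commands '[{"tx": -0.1, "ty": -3.7}, {"tx": -0.1, "ty": -3.7}, {"tx": -0.1, "ty": -3.7}, {"tx": -0.1, "ty": -3.7}, {"tx": -0.1, "ty": -3.7}, {"tx": -0.1, "ty": -3.7}, {"tx": -0.1, "ty": -3.3}, {"tz": -4}, {"tz": -4}, {"tz": -4}, {"tz": -2}, {}]'

```text
$.commands[0]: bad value
```

Run:
```python
from h import *
o=[]
P=telemetry.sense(); e=P["eef_pos"]; print(e,P["ee_rot"],P["q"])
for n in("top","side"):
    im=snapshot(n); cv2.imwrite(f"pics/{n}1.png",im)
    u,_=proj(n,e); u2,_=proj(n,e+[0,0,-.008]); print(n,u.round(1),u2.round(1))
    c=(int(u[0]),int(u[1])); k=cv2.resize(im[c[1]-60:c[1]+60,c[0]-60:c[0]+60],(400,400),interpolation=cv2.INTER_CUBIC)
    q=((u2-[c[0]-60,c[1]-60]+.5)*400/120).astype(int); cv2.circle(k,tuple(q),3,(0,255,0),-1); o.append(k)
cv2.imwrite("pics/c1.png",np.hstack(o))
print([proj("top",(0,0,0))[0],proj("side",(0,0,0))[0]])
```

```text
[0.20083149 0.56475443 0.23852292] [-5.34144750e-01 -3.09536928e+00  2.56037385e-03] [ 1.11393427e+00  3.59460706e-01  1.51131950e+00 -5.65866049e-06
  1.27251010e+00 -1.15101091e-01]
top [  4.3 348.6] [  7.1 348.3]Traceback (most recent call last):
  File "<stdin>", line 7, in <module>
cv2.error: OpenCV(4.12.0) /io/opencv/modules/imgproc/src/resize.cpp:4208: error: (-215:Assertion failed) !ssize.empty() in function 'resize'
```

Emit:
jog_arm --commands '[{"tx": 2, "ty": -3.5, "tz": 0, "roll": -0.123, "claw": 0}, {"tx": 2, "ty": -3.5, "tz": 0, "roll": -0.123, "claw": 0}, {"tx": 2, "ty": -3.5, "tz": 0, "roll": -0.123, "claw": 0}, {"tx": 2, "ty": -3.5, "tz": 0, "roll": -0.123, "claw": 0}, {"tx": 2, "ty": -3.5, "tz": 0, "roll": -0.123, "claw": 0}, {"tx": 2, "ty": -3.5, "tz": 0, "roll": -0.123, "claw": 0}, {"tx": 2, "ty": -3.5, "tz": 0, "roll": -0.123, "claw": 0}, {"tx": 2, "ty": -3.5, "tz": 0, "roll": -0.123, "claw": 0}, {"tx": 2, "ty": -3.5, "tz": 0, "roll": -0.123, "claw": 0}, {"tx": 2, "ty": -3.5, "tz": 0, "roll": -0.123, "claw": 0}, {"tx": 2, "ty": -3.5, "tz": 0, "roll": -0.123, "claw": 0}, {"tx": 2, "ty": -3.5, "tz": 0, "roll": -0.123, "claw": 0}]' --force 40

```text
time: 1.15
eef_pos: [0.4415, 0.1433, 0.2393]
ee_rot: [-2.484, -1.923, -0.0]
contact_force: [0.7, 0.3, -0.7]
grip_width: 0.0853
gripper_force: 0.0
```

Emit:
jog_arm --commands '[{"tx": -0.1, "ty": -3.7, "tz": 0, "roll": 0, "claw": 0}, {"tx": -0.1, "ty": -3.7, "tz": 0, "roll": 0, "claw": 0}, {"tx": -0.1, "ty": -3.7, "tz": 0, "roll": 0, "claw": 0}, {"tx": -0.1, "ty": -3.7, "tz": 0, "roll": 0, "claw": 0}, {"tx": -0.1, "ty": -3.7, "tz": 0, "roll": 0, "claw": 0}, {"tx": -0.1, "ty": -3.7, "tz": 0, "roll": 0, "claw": 0}, {"tx": -0.3, "ty": -3.3, "tz": 0, "roll": 0, "claw": 0}, {"tx": 0, "ty": 0, "tz": -4, "roll": 0, "claw": 0}, {"tx": 0, "ty": 0, "tz": -4, "roll": 0, "claw": 0}, {"tx": 0, "ty": 0, "tz": -4, "roll": 0, "claw": 0}, {"tx": 0, "ty": 0, "tz": -2, "roll": 0, "claw": 0}, {"tx": 0, "ty": 0, "tz": 0, "roll": 0, "claw": 0}]'

```text
time: 2.15
eef_pos: [0.4285, -0.1085, 0.0955]
ee_rot: [-2.473, -1.925, 0.007]
contact_force: [-1.1, -0.1, 0.2]
grip_width: 0.0856
gripper_force: 0.0
```

Run:
```python
from h import *
o=[]
P=telemetry.sense(); e=P["eef_pos"]; print(e,P["ee_rot"],P["q"])
for n in("top","side"):
    im=snapshot(n); cv2.imwrite(f"pics/{n}1.png",im)
    u,_=proj(n,e); u2,_=proj(n,e+[0,0,-.008]); print(n,u.round(1),u2.round(1))
    c=(int(u[0]),int(u[1])); k=cv2.resize(im[c[1]-60:c[1]+60,c[0]-60:c[0]+60],(400,400),interpolation=cv2.INTER_CUBIC)
    q=((u2-[c[0]-60,c[1]-60]+.5)*400/120).astype(int); cv2.circle(k,tuple(q),3,(0,255,0),-1); o.append(k)
cv2.imwrite("pics/c1.png",np.hstack(o))
print([proj("top",(0,0,0))[0],proj("side",(0,0,0))[0]])
```

```text
[ 0.42848736 -0.10848277  0.09546879] [-2.47254352 -1.92522455  0.00681802] [-4.04494860e-01  3.43331328e-01  1.99484394e+00  1.79364043e-05
  8.12439615e-01 -1.56872920e-01]
top [370.2 236.6] [369.8 237.2]
side [330.6 286.4] [330.6 289. ]
[array([319.72433322, 435.72677036]), array([143.95393957, 292.59091734])]
```

View pics/c1.png

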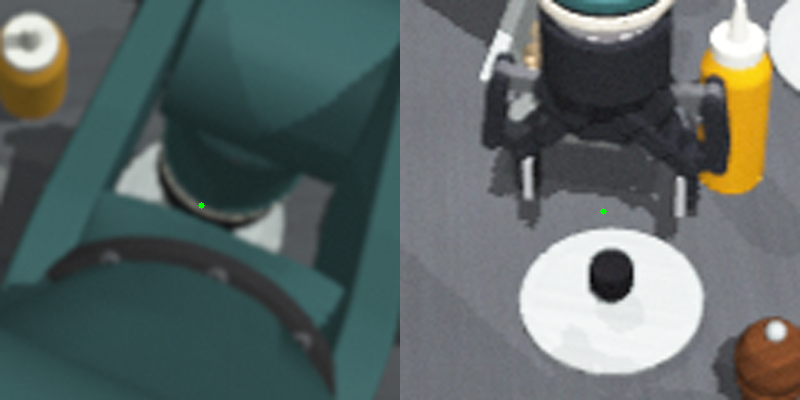

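Emit:
jog_arm --commands '[{"tx": 0, "ty": -0.2, "tz": -1.5, "roll": 0, "claw": 0}, {"tx": 0, "ty": 0, "tz": -1.5, "roll": 0, "claw": 0}, {"tx": 0, "ty": 0, "tz": 0, "roll": 0, "claw": 0}]'

```text
time: 2.5
eef_pos: [0.4327, -0.1119, 0.0696]
ee_rot: [2.477, 1.931, 0.001]
contact_force: [-0.6, -0.1, -0.5]
grip_width: 0.0853
gripper_force: 0.0
```

Emit:
jog_arm --commands '[{"tx": 0, "ty": 0, "tz": -2, "roll": 0, "claw": 0}, {"tx": 0, "ty": 0, "tz": -2.1, "roll": 0, "claw": 0}, {"tx": 0, "ty": 0, "tz": 0, "roll": 0, "claw": 0}, {"tx": 0, "ty": 0, "tz": 0, "roll": 0, "claw": 255}, {"tx": 0, "ty": 0, "tz": 0, "roll": 0, "claw": 255}, {"tx": 0, "ty": 0, "tz": 0, "roll": 0, "claw": 255}, {"tx": 0, "ty": 0, "tz": 0, "roll": 0, "claw": 255}, {"tx": 0, "ty": 0, "tz": 0, "roll": 0, "claw": 255}, {"tx": 0, "ty": 0, "tz": 0, "roll": 0, "claw": 255}]'

```text
time: 3.25
eef_pos: [0.4328, -0.112, 0.0294]
ee_rot: [2.477, 1.93, 0.001]
contact_force: [-2.4, -0.4, 10.6]
grip_width: 0.0286
gripper_force: 38.6
```

Emit:
jog_arm --commands '[{"tx": 0, "ty": 0, "tz": 1, "roll": 0, "claw": 255}, {"tx": 0, "ty": 0, "tz": 2, "roll": 0, "claw": 255}, {"tx": 0, "ty": 0, "tz": 3.5, "roll": 0, "claw": 255}, {"tx": 0, "ty": 0, "tz": 4, "roll": 0, "claw": 255}, {"tx": 0, "ty": 0, "tz": 4, "roll": 0, "claw": 255}, {"tx": 0, "ty": 0, "tz": 3.5, "roll": 0, "claw": 255}, {"tx": 0, "ty": 1, "tz": 0, "roll": 0, "claw": 255}, {"tx": 0, "ty": 2, "tz": 0, "roll": 0, "claw": 255}, {"tx": 0, "ty": 3, "tz": 0, "roll": 0, "claw": 255}, {"tx": 0, "ty": 3.5, "tz": 0, "roll": 0, "claw": 255}, {"tx": 0, "ty": 4, "tz": 0, "roll": 0, "claw": 255}, {"tx": 0, "ty": 4, "tz": 0, "roll": 0, "claw": 255}]'

```text
time: 4.25
eef_pos: [0.4314, 0.0647, 0.2082]
ee_rot: [-2.48, -1.929, -0.0]
contact_force: [0.9, 0.2, -1.5]
grip_width: 0.0285
gripper_force: 39.8
```

Emit:
jog_arm --commands '[{"tx": 0, "ty": 4, "tz": 0, "roll": 0, "claw": 255}, {"tx": -0.5, "ty": 4, "tz": 0, "roll": 0, "claw": 255}, {"tx": -0.5, "ty": 4, "tz": 0, "roll": 0, "claw": 255}, {"tx": -0.5, "ty": 4, "tz": 0, "roll": 0, "claw": 255}, {"tx": -0.5, "ty": 4, "tz": 0, "roll": 0, "claw": 255}, {"tx": -0.5, "ty": 4, "tz": 0, "roll": 0, "claw": 255}, {"tx": 0, "ty": 2, "tz": 0, "roll": 0, "claw": 255}, {"tx": 0, "ty": 1, "tz": 0, "roll": 0, "claw": 255}, {"tx": 0, "ty": 0, "tz": 0, "roll": 0, "claw": 255}, {"tx": 0, "ty": 0, "tz": 0, "roll": 0, "claw": 255}]'

```text
time: 5.08
eef_pos: [0.4067, 0.3325, 0.2078]
ee_rot: [2.477, 1.932, -0.002]
contact_force: [0.2, 0.0, -0.4]
grip_width: 0.0286
gripper_force: 39.8
```

```bash
cat > look.py <<'E'
from h import *
import sys
def look(tag,pts,w=70):
    P=telemetry.sense(); e=P["eef_pos"]; print(P["time"],e.round(4),P["q"].round(2),P["grip_width"],P["contact_force"].round(1)); o=[]
    for n in("top","side"):
        im=snapshot(n); cv2.imwrite(f"pics/{n}_{tag}.png",im); c=proj(n,e)[0].astype(int); c=np.clip(c,w,[639-w,479-w])
        k=cv2.resize(im[c[1]-w:c[1]+w,c[0]-w:c[0]+w],(400,400),interpolation=cv2.INTER_CUBIC)
        for p in pts:
            q=((proj(n,p)[0]-c+w+.5)*400/2/w).astype(int); cv2.circle(k,tuple(int(a) for a in q),2,(0,255,0),-1)
        o.append(k)
    cv2.imwrite(f"pics/{tag}.png",np.hstack(o))
E
python3 -c "
from look import *
look('m1',[(.4067,.333,.1)])"
```

```text
5.0833 [0.4067 0.3325 0.2078] [ 0.55  0.29  1.71 -0.    1.15  0.8 ] 0.02862108931586543 [ 0.2  0.  -0.4]
```

View pics/m1.png

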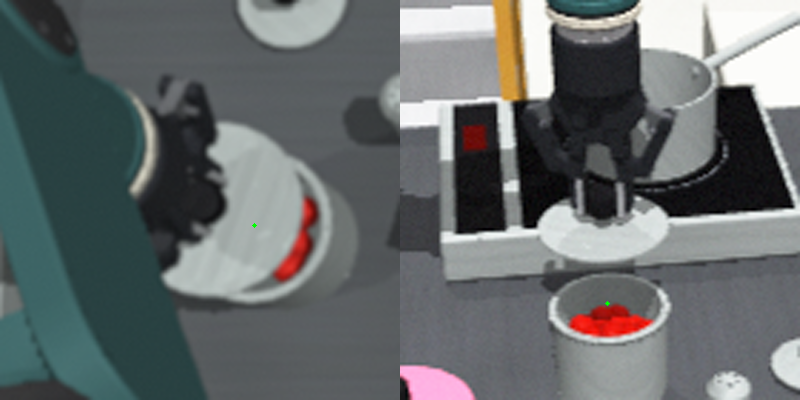

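Emit:
jog_arm --commands '[{"tx": 0.1, "ty": 0, "tz": -2, "roll": 0, "claw": 255}, {"tx": 0, "ty": 0, "tz": -3, "roll": 0, "claw": 255}, {"tx": 0, "ty": 0, "tz": -2, "roll": 0, "claw": 255}, {"tx": 0, "ty": 0, "tz": -0.8, "roll": 0, "claw": 255}, {"tx": 0, "ty": 0, "tz": -0.5, "roll": 0, "claw": 255}, {"tx": 0, "ty": 0, "tz": -0.3, "roll": 0, "claw": 255}, {"tx": 0, "ty": 0, "tz": 0, "roll": 0, "claw": 255}]'

```text
time: 5.77
eef_pos: [0.4087, 0.333, 0.1226]
ee_rot: [2.479, 1.93, 0.001]
contact_force: [-0.4, -0.5, -2.0]
grip_width: 0.0286
gripper_force: 39.8
```

Emit:
jog_arm --commands '[{"tx": -0.1, "ty": 0, "tz": -0.1, "roll": 0, "claw": 255}, {"tx": 0, "ty": 0, "tz": -0.1, "roll": 0, "claw": 255}, {"tx": 0, "ty": 0, "tz": 0, "roll": 0, "claw": 255}]'

```text
time: 6.02
eef_pos: [0.4078, 0.3336, 0.1215]
ee_rot: [2.478, 1.931, 0.003]
contact_force: [-1.1, -1.2, 3.6]
grip_width: 0.0289
gripper_force: 40.4
```

Emit:
jog_arm --commands '[{"tx": 0, "ty": 0, "tz": 0, "roll": 0, "claw": 150}, {"tx": 0, "ty": 0, "tz": 0, "roll": 0, "claw": 100}, {"tx": 0, "ty": 0, "tz": 0, "roll": 0, "claw": 50}, {"tx": 0, "ty": 0, "tz": 0, "roll": 0, "claw": 0}, {"tx": 0, "ty": 0, "tz": 0, "roll": 0, "claw": 0}, {"tx": 0, "ty": 0, "tz": 2, "roll": 0, "claw": 0}, {"tx": 0, "ty": 0, "tz": 3, "roll": 0, "claw": 0}, {"tx": 0, "ty": 0, "tz": 4, "roll": 0, "claw": 0}, {"tx": 2, "ty": 0, "tz": 2, "roll": 0, "claw": 0}, {"tx": 4, "ty": 0, "tz": 0, "roll": 0, "claw": 0}, {"tx": 4, "ty": 0, "tz": 0, "roll": 0, "claw": 0}, {"tx": 4, "ty": 0, "tz": 0, "roll": 0, "claw": 0}]'

```text
time: 7.02
eef_pos: [0.5486, 0.3334, 0.2313]
ee_rot: [2.477, 1.932, 0.002]
contact_force: [0.5, 0.3, -0.2]
grip_width: 0.0855
gripper_force: 0.0
```

Run:
```python
from look import *
P=telemetry.sense(); print(P["eef_pos"],P["grip_width"])
o=[]
for n,c in(("top",(164,247)),("side",(310,180))):
    im=snapshot(n); cv2.imwrite(f"pics/{n}_m2.png",im); w=50
    o.append(cv2.resize(im[c[1]-w:c[1]+w,c[0]-w:c[0]+w],(400,400),interpolation=cv2.INTER_CUBIC))
cv2.imwrite("pics/m2.png",np.hstack(o))
```

```text
[0.54860153 0.33343861 0.23132098] 0.0855280998200751
```

View pics/m2.png

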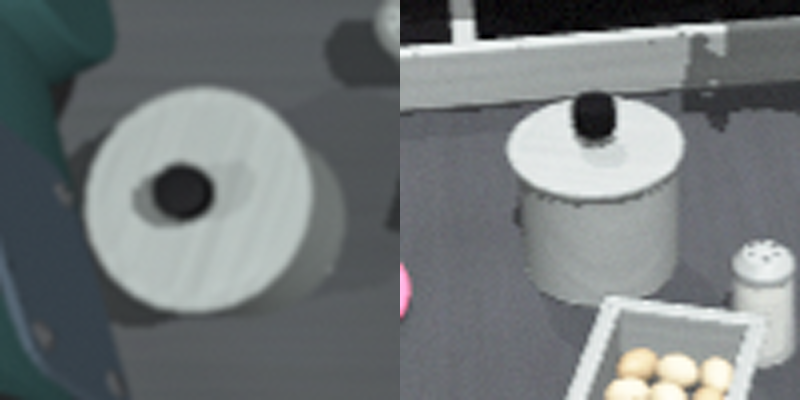

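Emit:
jog_arm --commands '[{"tx": 4, "ty": 0.4, "tz": 0, "roll": 0, "claw": 0}, {"tx": 2.6, "ty": 0.3, "tz": -2, "roll": 0, "claw": 0}, {"tx": 0, "ty": 0, "tz": -4, "roll": 0, "claw": 0}, {"tx": 0, "ty": 0, "tz": -4, "roll": 0, "claw": 0}, {"tx": 0, "ty": 0, "tz": -3, "roll": 0, "claw": 0}, {"tx": 0, "ty": 0, "tz": -1, "roll": 0, "claw": 0}, {"tx": 0, "ty": 0, "tz": 0, "roll": 0, "claw": 0}]'

```text
time: 7.7
eef_pos: [0.6101, 0.3392, 0.0866]
ee_rot: [-2.476, -1.93, 0.011]
contact_force: [-0.4, -0.1, 1.5]
grip_width: 0.0858
gripper_force: 0.0
```

```bash
python3 -c "
from look import *
look('s1',[(.613,.340,.0345),(.613,.340,.0105)],45)"
```

```text
7.7 [0.6101 0.3392 0.0866] [0.41 0.65 1.42 0.   1.09 0.66] 0.08582005632452484 [-0.4 -0.1  1.5]
```

View pics/s1.png

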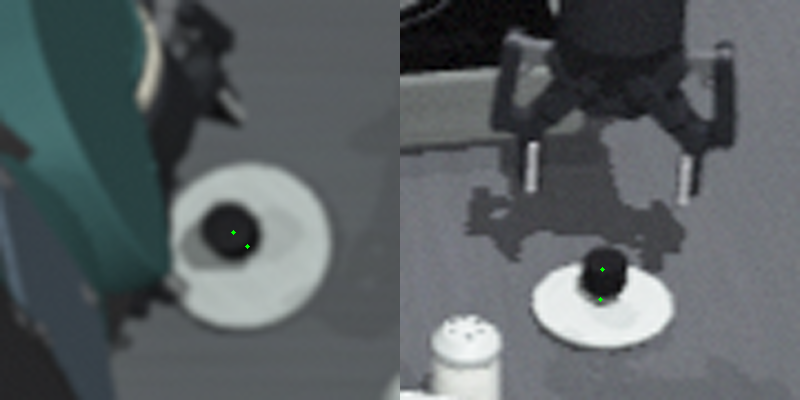

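Emit:
jog_arm --commands '[{"tx": 0, "ty": 0, "tz": -3, "roll": 0, "claw": 0}, {"tx": 0, "ty": 0, "tz": -2, "roll": 0, "claw": 0}, {"tx": 0, "ty": 0, "tz": -1.2, "roll": 0, "claw": 0}, {"tx": 0, "ty": 0, "tz": 0, "roll": 0, "claw": 0}, {"tx": 0, "ty": 0, "tz": 0, "roll": 0, "claw": 255}, {"tx": 0, "ty": 0, "tz": 0, "roll": 0, "claw": 255}, {"tx": 0, "ty": 0, "tz": 0, "roll": 0, "claw": 255}, {"tx": 0, "ty": 0, "tz": 0, "roll": 0, "claw": 255}, {"tx": 0, "ty": 0, "tz": 0, "roll": 0, "claw": 255}, {"tx": 0, "ty": 0, "tz": 0, "roll": 0, "claw": 255}]'

```text
time: 8.63
eef_pos: [0.6139, 0.3407, 0.0297]
ee_rot: [2.478, 1.931, 0.003]
contact_force: [0.4, -0.1, 6.4]
grip_width: 0.0284
gripper_force: 39.2
```

Emit:
jog_arm --commands '[{"tx": 0, "ty": 0, "tz": 1, "roll": 0, "claw": 255}, {"tx": 0, "ty": 0, "tz": 2.5, "roll": 0, "claw": 255}, {"tx": 0, "ty": 0, "tz": 3.5, "roll": 0, "claw": 255}, {"tx": 0, "ty": 0, "tz": 4, "roll": 0, "claw": 255}, {"tx": 0, "ty": -1, "tz": 4, "roll": 0, "claw": 255}, {"tx": 0, "ty": -2, "tz": 3, "roll": 0, "claw": 255}, {"tx": 0, "ty": -3, "tz": 0, "roll": 0, "claw": 255}, {"tx": 0, "ty": -4, "tz": 0, "roll": 0, "claw": 255}, {"tx": 0, "ty": -4, "tz": 0, "roll": 0, "claw": 255}, {"tx": 0, "ty": -4, "tz": 0, "roll": 0, "claw": 255}, {"tx": 0, "ty": -4, "tz": 0, "roll": 0, "claw": 255}, {"tx": 0, "ty": -4, "tz": 0, "roll": 0, "claw": 255}]'

```text
time: 9.63
eef_pos: [0.6126, 0.0785, 0.209]
ee_rot: [2.478, 1.931, 0.0]
contact_force: [0.2, -0.1, -0.0]
grip_width: 0.0288
gripper_force: 39.7
```

Emit:
jog_arm --commands '[{"tx": 0, "ty": -4, "tz": 0, "roll": 0, "claw": 255}, {"tx": 0, "ty": -4, "tz": 0, "roll": 0, "claw": 255}, {"tx": 0, "ty": -4, "tz": 0, "roll": 0, "claw": 255}, {"tx": 0.2, "ty": -4, "tz": 0, "roll": 0, "claw": 255}, {"tx": 0.2, "ty": -4, "tz": 0, "roll": 0, "claw": 255}, {"tx": 0.2, "ty": -4, "tz": 0, "roll": 0, "claw": 255}, {"tx": 0, "ty": -4, "tz": 0, "roll": 0, "claw": 255}, {"tx": 0, "ty": -4, "tz": 0, "roll": 0, "claw": 255}, {"tx": 0, "ty": -4, "tz": 0, "roll": 0, "claw": 255}, {"tx": 0, "ty": -3, "tz": 0, "roll": 0, "claw": 255}, {"tx": 0, "ty": 0, "tz": 0, "roll": 0, "claw": 255}, {"tx": 0, "ty": 0, "tz": 0, "roll": 0, "claw": 255}]'

```text
time: 10.63
eef_pos: [0.6186, -0.3116, 0.2084]
ee_rot: [-2.481, -1.927, -0.0]
contact_force: [0.6, 0.2, 0.2]
grip_width: 0.0286
gripper_force: 39.7
```

Emit:
jog_arm --commands '[{"tx": 0, "ty": -2, "tz": 0, "roll": 0, "claw": 255}, {"tx": 0.1, "ty": -1.9, "tz": -2, "roll": 0, "claw": 255}, {"tx": 0, "ty": 0, "tz": -3, "roll": 0, "claw": 255}, {"tx": 0, "ty": 0, "tz": -2, "roll": 0, "claw": 255}, {"tx": 0, "ty": 0, "tz": -1, "roll": 0, "claw": 255}, {"tx": 0, "ty": 0, "tz": 0, "roll": 0, "claw": 255}]'

```text
time: 11.13
eef_pos: [0.6185, -0.3465, 0.1255]
ee_rot: [-2.473, -1.929, 0.003]
contact_force: [-0.3, -0.0, -0.7]
grip_width: 0.0287
gripper_force: 39.7
```

```bash
python3 -c "
from look import *
look('s2',[(.6197,-.3503,.075)],50)"
```

```text
11.1333 [ 0.6185 -0.3465  0.1255] [-0.61  0.62  1.36  0.    1.17 -0.36] 0.028743016266280733 [-0.3 -0.  -0.7]
```

View pics/s2.png

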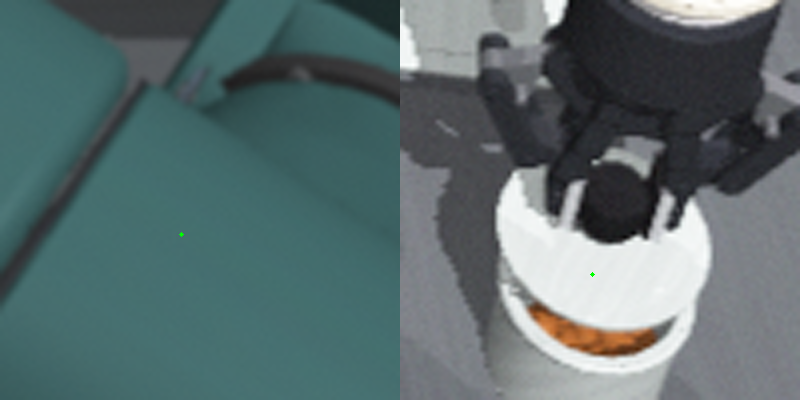

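Emit:
jog_arm --commands '[{"tx": 0, "ty": 0, "tz": -0.8, "roll": 0, "claw": 255}, {"tx": 0, "ty": 0, "tz": -0.8, "roll": 0, "claw": 255}, {"tx": 0, "ty": 0, "tz": -0.6, "roll": 0, "claw": 255}, {"tx": 0, "ty": 0, "tz": -0.3, "roll": 0, "claw": 255}, {"tx": 0, "ty": 0, "tz": 0, "roll": 0, "claw": 255}, {"tx": 0, "ty": 0, "tz": 0, "roll": 0, "claw": 255}]'

```text
time: 11.73
eef_pos: [0.6199, -0.3486, 0.103]
ee_rot: [-2.478, -1.93, 0.0]
contact_force: [-0.1, -0.0, -0.1]
grip_width: 0.0288
gripper_force: 39.7
```

Still 6 mm up; shift y −0.15 cm and continue.

Emit:
jog_arm --commands '[{"tx": 0, "ty": -0.15, "tz": -0.2, "roll": 0, "claw": 255}, {"tx": 0, "ty": 0, "tz": -0.2, "roll": 0, "claw": 255}, {"tx": 0, "ty": 0, "tz": -0.15, "roll": 0, "claw": 255}, {"tx": 0, "ty": 0, "tz": -0.1, "roll": 0, "claw": 255}, {"tx": 0, "ty": 0, "tz": 0, "roll": 0, "claw": 255}]'

```text
time: 12.15
eef_pos: [0.6201, -0.3503, 0.0968]
ee_rot: [-2.478, -1.931, 0.0]
contact_force: [0.1, -0.6, -0.7]
grip_width: 0.0284
gripper_force: 39.9
```

Emit:
jog_arm --commands '[{"tx": 0, "ty": 0, "tz": -0.1, "roll": 0, "claw": 255}, {"tx": 0, "ty": 0, "tz": 0, "roll": 0, "claw": 255}]'

```text
time: 12.32
eef_pos: [0.6201, -0.3503, 0.0967]
ee_rot: [2.478, 1.931, -0.0]
contact_force: [-1.2, 0.3, 5.0]
grip_width: 0.0286
gripper_force: 40.3
```

Emit:
jog_arm --commands '[{"tx": 0, "ty": 0, "tz": 0, "roll": 0, "claw": 150}, {"tx": 0, "ty": 0, "tz": 0, "roll": 0, "claw": 100}, {"tx": 0, "ty": 0, "tz": 0, "roll": 0, "claw": 50}, {"tx": 0, "ty": 0, "tz": 0, "roll": 0, "claw": 0}, {"tx": 0, "ty": 0, "tz": 0, "roll": 0, "claw": 0}, {"tx": 0, "ty": 0, "tz": 2, "roll": 0, "claw": 0}, {"tx": 0, "ty": 0, "tz": 3, "roll": 0, "claw": 0}, {"tx": 0, "ty": 0, "tz": 4, "roll": 0, "claw": 0}, {"tx": 0, "ty": 2, "tz": 2, "roll": 0, "claw": 0}, {"tx": 0.5, "ty": 4, "tz": 0, "roll": 0, "claw": 0}, {"tx": 0.5, "ty": 4, "tz": 0, "roll": 0, "claw": 0}, {"tx": 0.5, "ty": 4, "tz": 0, "roll": 0, "claw": 0}]'

```text
time: 13.32
eef_pos: [0.6353, -0.2094, 0.2066]
ee_rot: [2.479, 1.928, 0.001]
contact_force: [0.1, 1.2, -0.7]
grip_width: 0.0855
gripper_force: 0.0
```

Emit:
jog_arm --commands '[{"tx": 0.4, "ty": 4, "tz": 0, "roll": 0, "claw": 0}, {"tx": 0, "ty": 4, "tz": 0, "roll": 0, "claw": 0}, {"tx": 0, "ty": 2, "tz": 0, "roll": 0, "claw": 0}, {"tx": 0, "ty": 0, "tz": -4, "roll": 0, "claw": 0}, {"tx": 0, "ty": 0, "tz": -4, "roll": 0, "claw": 0}, {"tx": 0, "ty": 0, "tz": -2, "roll": 0, "claw": 0}, {"tx": 0, "ty": 0, "tz": 0, "roll": 0, "claw": 0}, {"tx": 0, "ty": 0, "tz": 0, "roll": 0, "claw": 0}]'

```text
time: 13.98
eef_pos: [0.6383, -0.1099, 0.1048]
ee_rot: [-2.476, -1.93, 0.003]
contact_force: [0.4, -0.2, 0.7]
grip_width: 0.0855
gripper_force: 0.0
```

Run:
```python
from look import *
look('r1',[(.639,-.110,.0345)]+[(.639+s*.045*np.cos(1.324),-.110+s*.045*np.sin(1.324),.0345) for s in(-1,1)],55)
t=cv2.imread('pics/side_r1.png'); a=cv2.imread('pics/r1.png')
a[:,:400]=cv2.resize(t[330:430,400:500],(400,400),interpolation=cv2.INTER_CUBIC); cv2.imwrite('pics/r1.png',a)
```

```text
13.9833 [ 0.6383 -0.1099  0.1048] [-0.28  0.56  1.53  0.    1.05 -0.03] 0.08546053628897149 [ 0.4 -0.2  0.7]
```

View pics/r1.png

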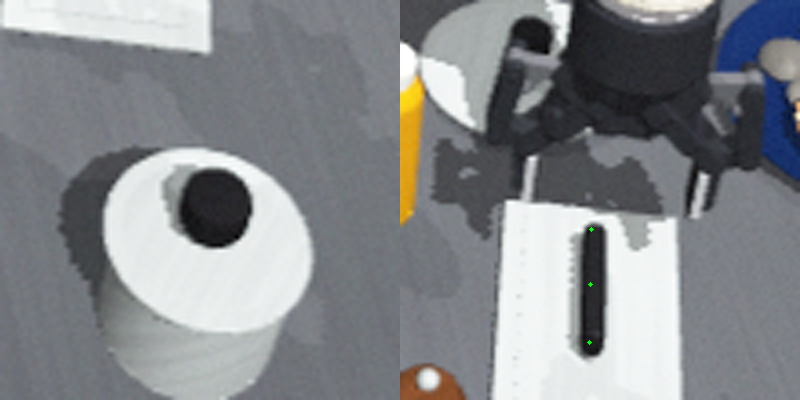

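Emit:
jog_arm --commands '[{"tx": 0.1, "ty": -0.1, "tz": -3.5, "roll": 0, "claw": 0}, {"tx": 0, "ty": 0, "tz": -2.6, "roll": 0, "claw": 0}, {"tx": 0, "ty": 0, "tz": -1.5, "roll": 0, "claw": 0}, {"tx": 0, "ty": 0, "tz": 0, "roll": 0, "claw": 0}, {"tx": 0, "ty": 0, "tz": 0, "roll": 0, "claw": 255}, {"tx": 0, "ty": 0, "tz": 0, "roll": 0, "claw": 255}, {"tx": 0, "ty": 0, "tz": 0, "roll": 0, "claw": 255}, {"tx": 0, "ty": 0, "tz": 0, "roll": 0, "claw": 255}, {"tx": 0, "ty": 0, "tz": 0, "roll": 0, "claw": 255}, {"tx": 0, "ty": 0, "tz": 0, "roll": 0, "claw": 255}, {"tx": 0, "ty": 0, "tz": 0, "roll": 0, "claw": 255}]'

```text
time: 15.0
eef_pos: [0.6408, -0.1114, 0.0307]
ee_rot: [2.477, 1.93, 0.001]
contact_force: [-1.3, -0.5, 6.1]
grip_width: 0.0128
gripper_force: 40.3
```

Emit:
jog_arm --commands '[{"tx": 0, "ty": 0, "tz": 1, "roll": 0, "claw": 255}, {"tx": 0, "ty": 0, "tz": 2.5, "roll": 0, "claw": 255}, {"tx": 0, "ty": 0, "tz": 4, "roll": 0, "claw": 255}, {"tx": 0, "ty": 0, "tz": 4, "roll": 0, "claw": 255}, {"tx": 0, "ty": 0, "tz": 4, "roll": 0, "claw": 255}, {"tx": 0, "ty": 0, "tz": 4, "roll": 0, "claw": 255}, {"tx": 0, "ty": 0, "tz": 1.5, "roll": 0, "claw": 255}, {"tx": 0, "ty": 0, "tz": 0, "roll": 0, "claw": 255}]'

```text
time: 15.67
eef_pos: [0.6429, -0.112, 0.246]
ee_rot: [2.472, 1.926, 0.009]
contact_force: [0.3, 0.3, -0.4]
grip_width: 0.013
gripper_force: 39.4
```

Emit:
jog_arm --commands '[{"tx": -1.5, "ty": 1.5, "tz": 0, "roll": 0, "claw": 255}, {"tx": -2.5, "ty": 2.75, "tz": 0, "roll": -0.02, "claw": 255}, {"tx": -2.5, "ty": 2.75, "tz": 0, "roll": -0.02, "claw": 255}, {"tx": -2.5, "ty": 2.75, "tz": 0, "roll": -0.02, "claw": 255}, {"tx": -2.5, "ty": 2.75, "tz": 0, "roll": 0, "claw": 255}, {"tx": -2.5, "ty": 2.75, "tz": 0, "roll": 0, "claw": 255}, {"tx": -2.5, "ty": 2.75, "tz": 0, "roll": 0, "claw": 255}, {"tx": -2.5, "ty": 2.75, "tz": 0, "roll": 0, "claw": 255}, {"tx": -2, "ty": 2, "tz": 0, "roll": 0, "claw": 255}, {"tx": 0, "ty": 0, "tz": 0, "roll": 0, "claw": 255}, {"tx": 0, "ty": 0, "tz": -3, "roll": 0, "claw": 255}, {"tx": 0, "ty": 0, "tz": -3, "roll": 0, "claw": 255}]'

```text
time: 16.67
eef_pos: [0.4312, 0.1167, 0.1801]
ee_rot: [2.532, 1.856, 0.006]
contact_force: [0.4, 0.1, -1.3]
grip_width: 0.0131
gripper_force: 39.5
```

Emit:
jog_arm --commands '[{"tx": 0, "ty": 0, "tz": -2, "roll": 0, "claw": 255}, {"tx": 0, "ty": 0, "tz": -1, "roll": 0, "claw": 255}, {"tx": 0, "ty": 0, "tz": 0, "roll": 0, "claw": 255}]'

```text
time: 16.92
eef_pos: [0.4274, 0.1156, 0.1469]
ee_rot: [-2.532, -1.854, 0.009]
contact_force: [0.5, -0.9, -1.1]
grip_width: 0.013
gripper_force: 39.4
```

Run:
```python
from look import *
R=lambda c,y,a,b,z:[(c[0]+s*a*np.cos(y)-t*b*np.sin(y),c[1]+s*a*np.sin(y)+t*b*np.cos(y),z) for s in(-1,1) for t in(-1,1)]
e=telemetry.sense(); e=e["eef_pos"]
y=np.radians(72.3)
look('p1',R((.431,.1162),y,.088,.054,.065)+R(e,y,.088,.054,e[2]+.0038-.024),70)
```

```text
16.9167 [0.4274 0.1156 0.1469] [ 0.11  0.26  1.94 -0.    0.95  0.42] 0.012963499414100141 [ 0.5 -0.9 -1.1]
```

View pics/p1.png

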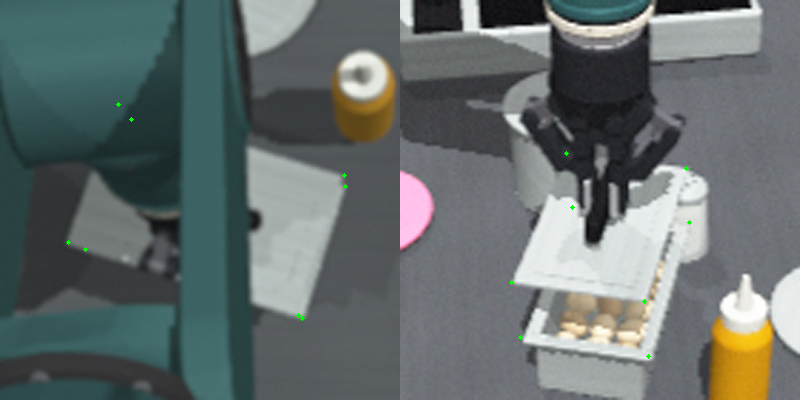

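Emit:
jog_arm --commands '[{"tx": 0, "ty": 0, "tz": -1.5, "roll": 0, "claw": 255}, {"tx": 0, "ty": 0, "tz": -1.5, "roll": 0, "claw": 255}, {"tx": 0, "ty": 0, "tz": -1, "roll": 0, "claw": 255}, {"tx": 0, "ty": 0, "tz": -0.5, "roll": 0, "claw": 255}, {"tx": 0, "ty": 0, "tz": 0, "roll": 0, "claw": 255}, {"tx": 0, "ty": 0, "tz": 0, "roll": 0, "claw": 255}]'

```text
time: 17.52
eef_pos: [0.4307, 0.1162, 0.1053]
ee_rot: [2.535, 1.855, 0.001]
contact_force: [-0.3, 0.2, -0.7]
grip_width: 0.0132
gripper_force: 39.5
```

Emit:
jog_arm --commands '[{"tx": 0, "ty": 0, "tz": -0.6, "roll": 0, "claw": 255}, {"tx": 0, "ty": 0, "tz": -0.5, "roll": 0, "claw": 255}, {"tx": 0, "ty": 0, "tz": -0.4, "roll": 0, "claw": 255}, {"tx": 0, "ty": 0, "tz": -0.2, "roll": 0, "claw": 255}, {"tx": 0, "ty": 0, "tz": 0, "roll": 0, "claw": 255}]'

```text
time: 17.93
eef_pos: [0.43, 0.1162, 0.0877]
ee_rot: [-2.535, -1.856, 0.001]
contact_force: [-1.3, -0.5, 0.3]
grip_width: 0.0136
gripper_force: 39.6
```

Emit:
jog_arm --commands '[{"tx": 0, "ty": 0, "tz": -0.1, "roll": 0, "claw": 255}, {"tx": 0, "ty": 0, "tz": 0, "roll": 0, "claw": 255}]'

```text
time: 18.1
eef_pos: [0.43, 0.1163, 0.0876]
ee_rot: [-2.535, -1.856, 0.0]
contact_force: [-3.3, -0.4, 15.7]
grip_width: 0.0128
gripper_force: 41.7
```

Emit:
jog_arm --commands '[{"tx": 0, "ty": 0, "tz": 0, "roll": 0, "claw": 150}, {"tx": 0, "ty": 0, "tz": 0, "roll": 0, "claw": 100}, {"tx": 0, "ty": 0, "tz": 0, "roll": 0, "claw": 50}, {"tx": 0, "ty": 0, "tz": 0, "roll": 0, "claw": 0}, {"tx": 0, "ty": 0, "tz": 0, "roll": 0, "claw": 0}, {"tx": 0, "ty": 0, "tz": 2, "roll": 0, "claw": 0}, {"tx": 0, "ty": 0, "tz": 3, "roll": 0, "claw": 0}, {"tx": 0, "ty": 0, "tz": 4, "roll": 0, "claw": 0}, {"tx": 2, "ty": 0, "tz": 1, "roll": 0, "claw": 0}, {"tx": 4, "ty": 0, "tz": 0, "roll": 0, "claw": 0}, {"tx": 4, "ty": 0, "tz": 0, "roll": 0, "claw": 0}, {"tx": 4, "ty": 0, "tz": 0, "roll": 0, "claw": 0}]'

```text
time: 19.1
eef_pos: [0.5717, 0.1163, 0.1874]
ee_rot: [2.534, 1.856, 0.002]
contact_force: [0.4, -0.8, -0.5]
grip_width: 0.0852
gripper_force: 0.0
```

Emit:
jog_arm --commands '[{"tx": 4, "ty": -0.1, "tz": 0, "roll": 0, "claw": 0}, {"tx": 2.5, "ty": -0.1, "tz": 0, "roll": 0, "claw": 0}, {"tx": 1, "ty": 0, "tz": -3, "roll": 0, "claw": 0}, {"tx": 0, "ty": 0, "tz": -4, "roll": 0, "claw": 0}, {"tx": 0, "ty": 0, "tz": -2, "roll": 0, "claw": 0}, {"tx": 0, "ty": 0, "tz": 0, "roll": 0, "claw": 0}, {"tx": 0, "ty": 0, "tz": 0, "roll": 0, "claw": 0}]'

```text
time: 19.68
eef_pos: [0.6439, 0.1142, 0.0954]
ee_rot: [-2.533, -1.854, 0.005]
contact_force: [0.3, 0.5, 0.9]
grip_width: 0.0854
gripper_force: 0.0
```

Run:
```python
from look import *
look('l1',[(.645,.1135,.0345),(.645,.1135,.0105)],55)
t=cv2.imread('pics/side_l1.png'); a=cv2.imread('pics/l1.png')
a[:,:400]=cv2.resize(t[190:290,270:370],(400,400),interpolation=cv2.INTER_CUBIC); cv2.imwrite('pics/l1.png',a)
```

```text
19.6833 [0.6439 0.1142 0.0954] [0.07 0.58 1.52 0.   1.04 0.38] 0.08541036453356421 [0.3 0.5 0.9]
```

View pics/l1.png

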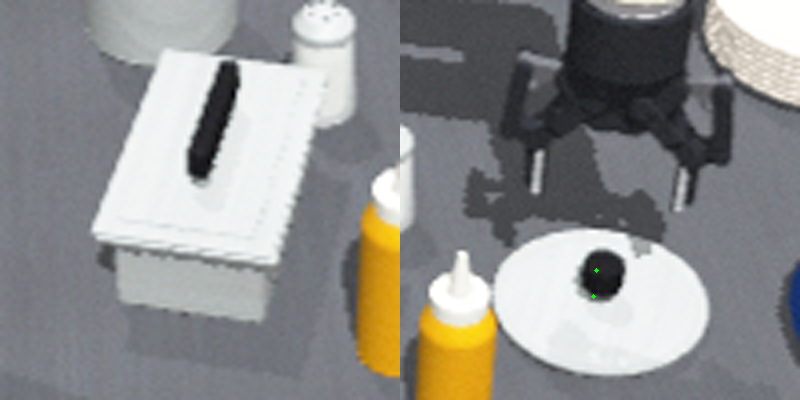

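Emit:
jog_arm --commands '[{"tx": 0.25, "ty": -0.1, "tz": -3, "roll": 0, "claw": 0}, {"tx": 0, "ty": 0, "tz": -2.5, "roll": 0, "claw": 0}, {"tx": 0, "ty": 0, "tz": -1.2, "roll": 0, "claw": 0}, {"tx": 0, "ty": 0, "tz": 0, "roll": 0, "claw": 0}, {"tx": 0, "ty": 0, "tz": 0, "roll": 0, "claw": 255}, {"tx": 0, "ty": 0, "tz": 0, "roll": 0, "claw": 255}, {"tx": 0, "ty": 0, "tz": 0, "roll": 0, "claw": 255}, {"tx": 0, "ty": 0, "tz": 0, "roll": 0, "claw": 255}, {"tx": 0, "ty": 0, "tz": 0, "roll": 0, "claw": 255}, {"tx": 0, "ty": 0, "tz": 0, "roll": 0, "claw": 255}]'

```text
time: 20.62
eef_pos: [0.6485, 0.1134, 0.0313]
ee_rot: [2.534, 1.855, 0.003]
contact_force: [-0.9, -0.4, 5.3]
grip_width: 0.0289
gripper_force: 39.1
```

Emit:
jog_arm --commands '[{"tx": 0, "ty": 0, "tz": 1, "roll": 0, "claw": 255}, {"tx": 0, "ty": 0, "tz": 2.5, "roll": 0, "claw": 255}, {"tx": 0, "ty": 0, "tz": 4, "roll": 0, "claw": 255}, {"tx": 0, "ty": 0, "tz": 4, "roll": 0, "claw": 255}, {"tx": 0, "ty": 0, "tz": 4, "roll": 0, "claw": 255}, {"tx": 0, "ty": 0, "tz": 4, "roll": 0, "claw": 255}, {"tx": 0, "ty": 0, "tz": 1.5, "roll": 0, "claw": 255}, {"tx": 0, "ty": 0, "tz": 0, "roll": 0, "claw": 255}]'

```text
time: 21.28
eef_pos: [0.6506, 0.1135, 0.2465]
ee_rot: [2.53, 1.852, 0.014]
contact_force: [0.1, 0.0, -0.9]
grip_width: 0.0288
gripper_force: 39.7
```

Emit:
jog_arm --commands '[{"tx": -0.9, "ty": -1.8, "tz": 0, "roll": 0, "claw": 255}, {"tx": -1.8, "ty": -3.55, "tz": 0, "roll": 0, "claw": 255}, {"tx": -1.8, "ty": -3.55, "tz": 0, "roll": 0, "claw": 255}, {"tx": -1.8, "ty": -3.55, "tz": 0, "roll": 0, "claw": 255}, {"tx": -1.8, "ty": -3.55, "tz": 0, "roll": 0, "claw": 255}, {"tx": -1.8, "ty": -3.55, "tz": 0, "roll": 0, "claw": 255}, {"tx": -1.8, "ty": -3.55, "tz": 0, "roll": 0, "claw": 255}, {"tx": -1.8, "ty": -3.55, "tz": 0, "roll": 0, "claw": 255}, {"tx": -1.8, "ty": -3.55, "tz": 0, "roll": 0, "claw": 255}, {"tx": -1.8, "ty": -3.55, "tz": 0, "roll": 0, "claw": 255}, {"tx": -1.8, "ty": -3.55, "tz": 0, "roll": 0, "claw": 255}, {"tx": -1.8, "ty": -3.55, "tz": 0, "roll": 0, "claw": 255}]'

```text
time: 22.28
eef_pos: [0.4385, -0.2959, 0.2387]
ee_rot: [-2.533, -1.854, 0.001]
contact_force: [0.6, -0.2, -1.4]
grip_width: 0.0288
gripper_force: 39.7
```

Emit:
jog_arm --commands '[{"tx": -1.8, "ty": -3.55, "tz": 0, "roll": 0, "claw": 255}, {"tx": -1, "ty": -1.9, "tz": 0, "roll": 0, "claw": 255}, {"tx": 0, "ty": 0, "tz": -2, "roll": 0, "claw": 255}, {"tx": 0, "ty": 0, "tz": -2, "roll": 0, "claw": 255}, {"tx": 0, "ty": 0, "tz": -1, "roll": 0, "claw": 255}, {"tx": 0, "ty": 0, "tz": 0, "roll": 0, "claw": 255}, {"tx": 0, "ty": 0, "tz": 0, "roll": 0, "claw": 255}]'

```text
time: 22.87
eef_pos: [0.4121, -0.3488, 0.189]
ee_rot: [-2.532, -1.855, 0.0]
contact_force: [0.2, 0.4, -0.9]
grip_width: 0.0285
gripper_force: 39.7
```

Run:
```python
from look import *
e=telemetry.sense()["eef_pos"]
A=np.arange(0,6.28,.3925)
look('l2',[(.4132+.07*np.cos(a),-.3498+.07*np.sin(a),.125) for a in A]+[(e[0]+.075*np.cos(a),e[1]+.075*np.sin(a),e[2]+.0032-.024) for a in A],80)
```

```text
22.8667 [ 0.4121 -0.3488  0.189 ] [-0.83  0.33  1.7  -0.    1.12 -0.52] 0.028544674752565308 [ 0.2  0.4 -0.9]
```

View pics/l2.png

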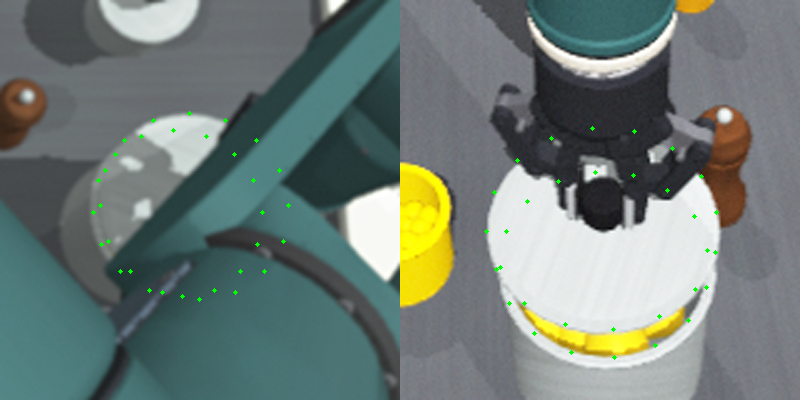

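Run:
```python
from h import *
A=np.arange(0,6.283,.02)
for n in("side","top"):
  for r in(.07,.066):
    E=np.array([proj(n,(.4132+r*np.cos(a),-.3498+r*np.sin(a),.125))[0] for a in A]); print(n,r,"ext",E.min(0).round(1),E.max(0).round(1),"d/dy",(proj(n,(.4132,-.3398,.125))[0]-proj(n,(.4132,-.3498,.125))[0]).round(2))
s=cv2.cvtColor(cv2.imread("pics/side0.png"),cv2.COLOR_BGR2GRAY);t=cv2.cvtColor(cv2.imread("pics/top0.png"),cv2.COLOR_BGR2GRAY)
print("side col337 rows 412-436",s[412:436,337]); print("rows 340-362",s[340:362,337])
print("side row 383 L",s[383,285:305],"R",s[383,368:390])
print("top row241 L",t[241,445:465],"R",t[241,512:530]); print("top col488",t[200:216,488],t[268:284,488])
```

```text
side 0.07 ext [292.7 347.2] [376.1 421.6] d/dy [-0.56 -5.23]
side 0.066 ext [295.  349.1] [373.7 419.2] d/dy [-0.56 -5.23]
top 0.07 ext [453.9 208.6] [521.5 275.1] d/dy [-4.82 -0.  ]
top 0.066 ext [455.9 210.5] [519.5 273.2] d/dy [-4.82 -0.  ]
side col337 rows 412-436 [220 223 224 222 224 223 222 169 139 162 214 206 219 211 158 148 153 151
 147 149 150 145 147 144]
rows 340-362 [ 90  86  95 100  97  96  98  97 130 210 225 170 151 151 149 151 152 152
 149 148 152 152]
side row 383 L [ 99 101 101 103  97 101 101 112 182 219 222 169 112 120 123 126 127 130
 135 132] R [104 103  98  94  92  86 104 188 213 214 187 131  98 101  96  90  87  89
  92  88  95  93]
top row241 L [ 85  86  86  85  85  84  82  99 145 183 186 155 114  90  88 100 116 129
 141 150] R [ 82  81  82  82  80  78  88 130 176 182 154 111  85  82  84  86  90  91]
top col488 [ 89  90  92  92  93  90  96 130 173 183 159 110  76  73  77  77] [193 182 153 118 133 175 187 173 133  97  90  90  91  91  90  90]
```

Emit:
jog_arm --commands '[{"tx": 0.1, "ty": -0.2, "tz": -1, "roll": 0, "claw": 255}, {"tx": 0, "ty": 0, "tz": -1, "roll": 0, "claw": 255}, {"tx": 0, "ty": 0, "tz": -0.7, "roll": 0, "claw": 255}, {"tx": 0, "ty": 0, "tz": -0.3, "roll": 0, "claw": 255}, {"tx": 0, "ty": 0, "tz": 0, "roll": 0, "claw": 255}, {"tx": 0, "ty": 0, "tz": 0, "roll": 0, "claw": 255}]'

```text
time: 23.47
eef_pos: [0.4134, -0.3515, 0.1594]
ee_rot: [-2.534, -1.855, 0.0]
contact_force: [-0.2, 0.3, -0.8]
grip_width: 0.0286
gripper_force: 39.7
```

Emit:
jog_arm --commands '[{"tx": 0, "ty": 0, "tz": -0.3, "roll": 0, "claw": 255}, {"tx": 0, "ty": 0, "tz": -0.3, "roll": 0, "claw": 255}, {"tx": 0, "ty": 0, "tz": -0.3, "roll": 0, "claw": 255}, {"tx": 0, "ty": 0, "tz": -0.15, "roll": 0, "claw": 255}, {"tx": 0, "ty": 0, "tz": 0, "roll": 0, "claw": 255}, {"tx": 0, "ty": 0, "tz": 0, "roll": 0, "claw": 255}]'

```text
time: 23.97
eef_pos: [0.4135, -0.3517, 0.1492]
ee_rot: [-2.535, -1.855, 0.0]
contact_force: [-0.1, -0.9, -0.7]
grip_width: 0.0286
gripper_force: 39.7
```

Emit:
jog_arm --commands '[{"tx": 0, "ty": 0, "tz": -0.1, "roll": 0, "claw": 255}, {"tx": 0, "ty": 0, "tz": 0, "roll": 0, "claw": 255}]'

```text
time: 24.13
eef_pos: [0.4137, -0.3519, 0.1484]
ee_rot: [2.535, 1.855, 0.0]
contact_force: [-0.0, 0.2, -1.0]
grip_width: 0.0285
gripper_force: 39.6
```

Emit:
jog_arm --commands '[{"tx": 0, "ty": 0, "tz": -0.1, "roll": 0, "claw": 255}, {"tx": 0, "ty": 0, "tz": 0, "roll": 0, "claw": 255}]'

```text
time: 24.3
eef_pos: [0.4137, -0.3519, 0.1483]
ee_rot: [2.534, 1.855, -0.0]
contact_force: [-2.0, 1.2, 7.2]
grip_width: 0.029
gripper_force: 40.5
```

Seated; release, rise and move clear for a final check.

Emit:
jog_arm --commands '[{"tx": 0, "ty": 0, "tz": 0, "roll": 0, "claw": 150}, {"tx": 0, "ty": 0, "tz": 0, "roll": 0, "claw": 100}, {"tx": 0, "ty": 0, "tz": 0, "roll": 0, "claw": 50}, {"tx": 0, "ty": 0, "tz": 0, "roll": 0, "claw": 0}, {"tx": 0, "ty": 0, "tz": 0, "roll": 0, "claw": 0}, {"tx": 0, "ty": 0, "tz": 2, "roll": 0, "claw": 0}, {"tx": 0, "ty": 0, "tz": 3, "roll": 0, "claw": 0}, {"tx": 0, "ty": 0, "tz": 4, "roll": 0, "claw": 0}, {"tx": 0, "ty": 3, "tz": 2, "roll": 0, "claw": 0}, {"tx": 0, "ty": 4, "tz": 0, "roll": 0, "claw": 0}, {"tx": 0, "ty": 4, "tz": 0, "roll": 0, "claw": 0}, {"tx": 0, "ty": 4, "tz": 0, "roll": 0, "claw": 0}]'

```text
time: 25.3
eef_pos: [0.4135, -0.2006, 0.2578]
ee_rot: [2.535, 1.853, 0.001]
contact_force: [0.4, -0.3, 0.6]
grip_width: 0.085
gripper_force: 0.0
```

Emit:
jog_arm --commands '[{"tx": 0, "ty": 4, "tz": 0, "roll": 0, "claw": 0}, {"tx": 0, "ty": 4, "tz": 0, "roll": 0, "claw": 0}, {"tx": 0, "ty": 2, "tz": 0, "roll": 0, "claw": 0}, {"tx": 0, "ty": 0, "tz": 0, "roll": 0, "claw": 0}, {"tx": 0, "ty": 0, "tz": 0, "roll": 0, "claw": 0}]'

```text
time: 25.72
eef_pos: [0.4135, -0.101, 0.2574]
ee_rot: [2.532, 1.859, -0.0]
contact_force: [0.5, -0.3, 0.8]
grip_width: 0.0854
gripper_force: 0.0
```

Run:
```python
from h import *
a,b=snapshot("top"),snapshot("side")
cv2.imwrite("pics/fin.png",np.hstack([cv2.resize(a[120:350,110:540],(430,300)),cv2.resize(b[120:480,200:520],(370,300))]))
```

```text
(no output)
```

View pics/fin.png

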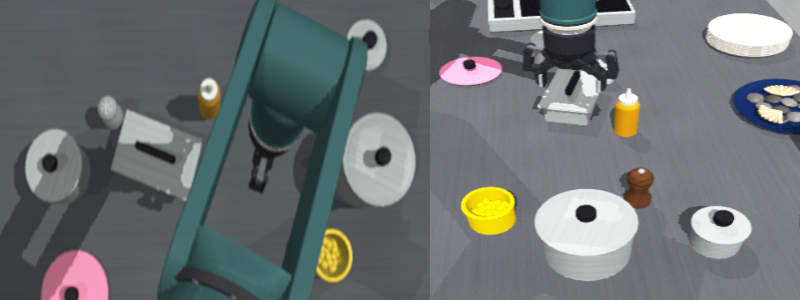

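The last picture shows all four lids level on their own containers, with the bottle and the mill still standing, so I'm handing in.

```bash
python3 -c "
from bench import workorder
print(workorder.finish_job())"
```

```text
the job is handed in; nothing more can be done
None
```

All four lids were set down on their own containers and look level and centred in the last pictures, with the bottle and mill still standing; the job was handed in at about 26 s, and no verdict came back.

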